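Nudge the slide carrier onto its locating pins

ROBOT

A 6-joint arm with a two-finger parallel gripper is mounted at the origin on the work surface. World frame = base frame: x ahead of the robot, y to its left, z up, the work surface at z = 0. Lengths are in mm, angles in rad, forces in N, time in s.
With the tool pointing down it reaches from about 275 to 825 mm from the base axis. Payload 5.2 kg.
Tool frame: the origin (TCP) lies at the very end of the fingers, on their centre line; the grasp point (between the pads) lies 19 mm behind it (bot.grip_depth is the distance from the TCP to the grasp point, in mm); z points along the fingers, y is the direction in which the jaws open and shut (so a half turn about z gives the same grasp; the last joint's range is limited). The gripper opens to 93 mm and grips with 3 to 60 N. Pads are 15 mm wide; open, the fingers measure 128 mm over their backs; the gripper's body (75 mm by 188 mm) begins 65 mm behind the grasp point.
Start: joints at [0.954, 0.259, 1.535, -0, 1.348, -0.203], TCP at [221.129, 503.593, 179.353] pointing down, gripper open.
Joint ranges: [-3.14, 3.14], [-0.91, 2.08], [0.19, 2.58], [-1.22, 4.36], [0.22, 2.71], [-3.12, 3.12]. Speed limits (rad/s): [2.57, 2.57, 3.14, 3.14, 3.14, 3.14].

INTERFACE

Orientations are given as a unit quaternion [w, x, y, z].
In Python, from rig import bot, viewer gives the robot as it stands.
- The arm moves only by the shell command python3 -m pendant 'ROWS' [FORCE]. ROWS is JSON, a list of rows, each a list of 7 numbers: the turn, a rotation vector about the tool's x, y, z in degrees, then the shift along the tool's x, y, z in m, then the opening, from 0 (shut) to 1 (fully open). A call has 1 to 8 rows; each row is the pose to reach, as a shift and turn from the pose commanded when the call began, along the tool's axes at that moment; what a row does not reach only later rows make up. A row lasts 1/8 s, in which the tool goes at most 62.5 mm and 10.7 degrees, less where a joint would pass 70% of its speed; a pose out of reach is approached as far as the arm can. A call with a gripper value outside its range is refused whole. The fingers move at their own pace and stop on an object; FORCE is the grip in N (left out, the last holds). Time passes only in rows, so rows that repeat a pose let the fingers close. It gives the time, the measured TCP pose, the force and the opening at its end, in the units of the state.
- bot.state(): the state, without advancing time (a new reading comes with each control period).
- viewer.read_camera(name): name is "side" or "top"; returns the picture (400x640x3 uint8, red, green, blue); there is no depth.
- viewer.calibration(name): a dict with "fov_y" (degrees; the focal length in pixels is half the picture's height over the tangent of half this angle, whatever the lens; pixels are square), "cx", "cy" (the principal point, pixels), "R" (3x3) and "t" (3): a world point X has camera coordinates R X + t. Camera axes: x right, y down, z forward; pixel columns grow to the right and rows downward; lengths in mm; the calibration is good to about 2 mm. A picture is of the moment at which its call begins. calibration takes no time and is no camera call.
- bot.hand_in(): hands the job in, once; it reports no verdict.
The state is a dict: "time": time; "q": joint angles; "dq": joint speeds; "effort": joint torques, N m; "tool_pos": TCP position; "tool_rot": TCP orientation; "contact_force": force on the tool from outside, world axes, zero at the start; "torque": the same for the moment, N m; "finger_gap": finger opening in mm.
Only numpy, scipy, OpenCV 4.12 (cv2) and the standard library are available. Lean on these libraries where they do the work, as an engineer would, in place of code of your own. Each camera call takes 0.05 s, during which the arm holds its last target. There are 200 camera calls.

TASK

The aluminium slide carrier plate lies askew on the black ledge of the loading bed. With the fingertips only, push it sideways across the ledge, towards the two upright pins, until it slides off and both of its holes drop over the pins, so that it lies flat and fully down on the grey deck. Do not lift, tip up or carry the plate, leave the other things standing where they are, and finish clear of everything.

Things in the scene. Friction and masses are not known exactly. Their poses are not given: they have to be found in the camera images.
- loading_bed: fixed bed, 270 mm (x) by 305 mm (y), x axis within 0.25 rad of world x. Origin on the table, midway between the pins. Grey deck: top 12 mm above the table, y = -90 to +50 mm; black ledge: top 20.5 mm above the table, y = +50 to +215 mm. The plate travels towards the bed's -y; seated, it has the bed's yaw and its origin at x = 0, y = -10, z = 12 mm in the bed frame
- pin_a (a point): foot, at deck height, of the locating pin at x = -50 mm, y = 0 on the bed (nearer the robot). Brass, 12 mm diameter, 8 mm high, tapered nose 5 mm across at the top, 0.5 mm below ledge level: the plate slides over the noses, and a hole within about 4 mm of its pin drops and centres itself
- pin_b (a point): foot of the other, identical pin, at x = +50 mm, y = 0 on the bed
- carrier_plate: loose aluminium plate, 150 mm (x) by 110 mm (y) by 8 mm thick, 0.25 to 0.5 kg, flat on the ledge, yaw within 0.25 rad of the bed's, up to 20 mm off the bed's centre line in x. Origin: centre of its underside. Two glass slides lie flush in its top; a lip stands along its trailing (+y) edge
- lip (a point): middle of the lip's outer face, at plate x = 0, y = +55, z = 17 mm. The lip is 130 mm long (x), 6 mm thick, 18 mm high above the plate's top (26 mm above its underside); its outer face is flush with the plate's +y edge. This is the face to push; it still rises 17 mm above ledge level when the plate is seated
- hole_a (a point): centre, at the underside, of the plate's round through hole, 14 mm diameter, at plate x = -50, y = +10 mm; belongs on pin_a
- hole_b (a point): centre, at the underside, of the plate's slotted through hole, 18 mm (x) by 14 mm (y), at plate x = +50, y = +10 mm; belongs on pin_b
- oil_bottle: small brown dropper bottle, 24 mm across, 55 mm tall, on the bed's grey deck beside the +x pin; origin: centre of its underside
- lens_can: small black round lens canister, 30 mm across, 42 mm tall, on the bed's grey deck beside the -x pin; origin: centre of its underside
- slide_tray: white open tray with compartments, 90 x 130 x 30 mm, on the table left of the bed; origin: centre of its underside
- specimen_jar: clear lidded jar, 56 mm across, 65 mm tall, on the table right of the bed; origin: centre of its underside
- stain_bottle: brown bottle, 52 mm across, 100 mm tall, on the table right of the bed; origin: centre of its underside
- beaker: glass beaker, 60 mm across, 75 mm tall, on the table left of the bed; origin: centre of its underside
- slide_box: closed grey box, 90 x 110 x 35 mm, on the table left of the bed; origin: centre of its underside
Mind the look-alikes: they are no part of the job. What is shaped like the carrier_plate but pink or turquoise is not meant.

How it is judged:
By the outcome, as a careful person would: the job done as asked, in the order asked, and still so for the second after the job is handed in, with the robot touching nothing.
It also fails if it takes over 72 s, if anything falls off the work surface, if the arm or the gripper's body presses on something with over 40 N, if the wrist force passes 120 N, or if a joint passes its speed limit or range.

## Working session

There is one attempt and no reset: what is moved stays moved. The work goes in short steps, Python scripts to look and compute and a shell command to move; the robot and the scene stay as the last step left them, time stands still between calls to the robot, and variables do not carry over. Pictures are saved under pics/ and viewed, about 8 in all and at most 12, crops included, and the job is handed in when it is done.

```bash
mkdir -p pics; python3 - <<'E'
from rig import bot, viewer
import cv2
for n in("top","side"):
    cv2.imwrite(f"pics/{n}0.png",cv2.cvtColor(viewer.read_camera(n),cv2.COLOR_RGB2BGR))
    print(n,viewer.calibration(n))
print(bot.state())
E
```

```text
top {'fov_y': 52.721366247989025, 'cx': 318.2834329068746, 'cy': 195.32266524875422, 'R': array([[-1.28564451e-01, -9.91701091e-01,  3.56560060e-04],
       [-9.68009057e-01,  1.25414871e-01, -2.17323666e-01],
       [ 2.15475399e-01, -2.82852513e-02, -9.76099532e-01]]), 't': array([  42.34569201,  535.85897981, 1039.30587432])}
side {'fov_y': 50.55743769313275, 'cx': 317.579020148945, 'cy': 196.62450769222446, 'R': array([[ 0.72306699, -0.69053017, -0.01849913],
       [-0.34870991, -0.3417613 , -0.87269732],
       [ 0.59630154,  0.63746945, -0.48791103]]), 't': array([-399.84828805,  238.21030416,  782.97670989])}
{'time': 0.1, 'q': array([ 9.54205748e-01,  2.59253058e-01,  1.53595339e+00, -7.09171764e-06,
        1.34799334e+00, -2.02785160e-01]), 'dq': array([ 0.00034843, -0.00160017, -0.00211526, -0.00141377, -0.00083262,
       -0.00059498]), 'effort': array([ 2.12485000e-03, -4.38214624e+01, -2.84640849e+01,  7.21940584e-02,
        3.61970777e-02, -6.04094294e-05]), 'tool_pos': array([220.80595775, 503.13754205, 178.61819809]), 'tool_rot': array([-3.16908247e-04,  2.05428823e-01,  9.78671729e-01, -7.38446220e-04]), 'contact_force': array([ 0.30492371, -0.57183856,  0.19019076]), 'torque': array([-0.05392018,  0.00705702, -0.05577745]), 'finger_gap': 93.2303339264015}
```

View pics/top0.png

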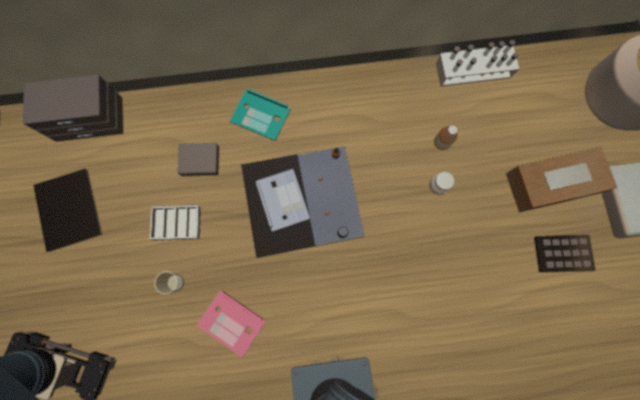

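View pics/side0.png

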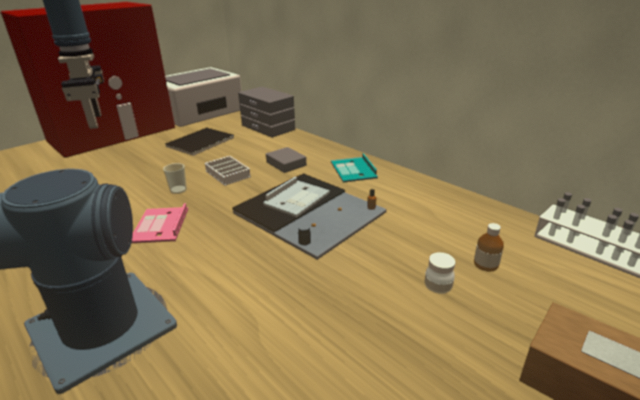

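The top view shows three plate-shaped things: pink at (232,323), turquoise at (260,115), and bare aluminium at (283,200). Only the aluminium one lies on the black ledge, so it is the one meant. The pins are near (320,179) and (327,212). I'll confirm in an enlarged crop.

```bash
python3 - <<'E'
import cv2
a=cv2.imread("pics/top0.png")[143:260,235:370]
a=cv2.convertScaleAbs(cv2.resize(a,None,fx=5,fy=5,interpolation=cv2.INTER_CUBIC),alpha=1.3)
for i in range(0,135,10): cv2.putText(a,str(235+i),(i*5,8),0,.3,(0,255,255)); cv2.line(a,(i*5,10),(i*5,16),(0,255,255))
for i in range(0,117,10): cv2.putText(a,str(143+i),(0,i*5+4),0,.3,(0,255,255))
cv2.imwrite("pics/crop0.png",a)
E
```

```text
(no output)
```

View pics/crop0.png

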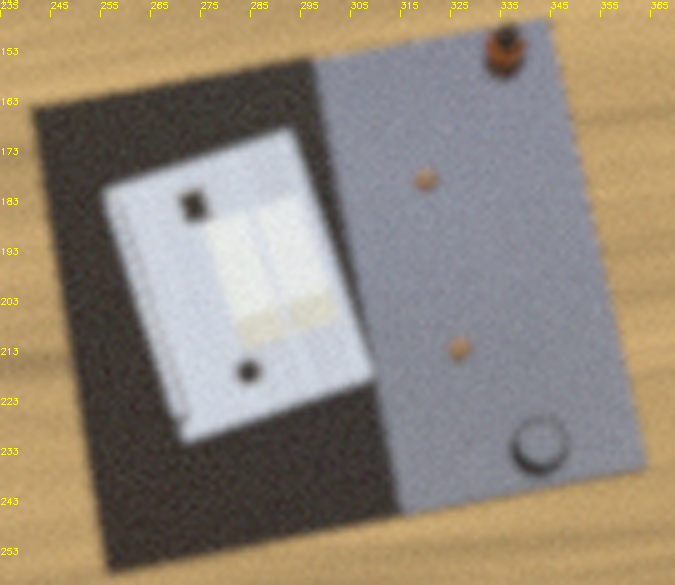

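```bash
cat > h.py <<'E'
import numpy as np
from scipy.optimize import least_squares
from scipy.spatial.transform import Rotation as Ro
from rig import bot, viewer
def w(p,yaw,xy): # local -> world
    p=np.asarray(p,float); c,s=np.cos(yaw),np.sin(yaw)
    return np.c_[c*p[:,0]-s*p[:,1]+xy[0], s*p[:,0]+c*p[:,1]+xy[1], p[:,2]]
def proj(X,n="top"):
    k=viewer.calibration(n); f=200/np.tan(np.radians(k["fov_y"]/2))
    c=X@k["R"].T+k["t"]; return np.c_[f*c[:,0]/c[:,2]+k["cx"],f*c[:,1]/c[:,2]+k["cy"]]
def fit(loc,px,n="top",x0=(450,100,.0)):
    r=least_squares(lambda v:(proj(w(loc,v[2],v[:2]),n)-px).ravel(),x0,x_scale=[100,100,.3],loss="soft_l1")
    return r.x, proj(w(loc,r.x[2],r.x[:2]),n)-px
def tobed(bed,plate):
    c,s=np.cos(bed[2]),np.sin(bed[2]); d=plate[:2]-bed[:2]
    return np.array([c*d[0]+s*d[1],-s*d[0]+c*d[1],np.degrees(plate[2]-bed[2])])
def go(xyz,yaw): # tool y axis along yaw, pointing down: shift (m, tool axes) and turn about tool z (deg)
    s=bot.state(); R=Ro.from_quat(s["tool_rot"],scalar_first=True)
    t=np.array([[ -np.sin(yaw),np.cos(yaw),0],[np.cos(yaw),np.sin(yaw),0],[0,0,-1]]).T
    print("time",round(s["time"],2),"pos",s["tool_pos"].round(1),"turn",(R.inv()*Ro.from_matrix(t)).as_rotvec(True).round(2),
      "shift",R.inv().apply(np.array(xyz)-s["tool_pos"]).round(1),"F",s["contact_force"].round(1),"gap",round(s["finger_gap"],1))
BED=[[135,215,20.5],[-135,215,20.5],[135,50,20.5],[-135,50,20.5],[135,-90,12],[-135,-90,12],[-50,0,18],[50,0,18]]
def PL(z): return [[75,-55,z+8],[-75,-55,z+8],[75,55,z+8],[-75,55,z+8],[-50,10,z+8],[50,10,z+8]]
E
python3 - <<'E'
from h import *
o=np.array([235,143])
b=np.array([[33,108],[110,572],[315,60],[402,515],[550,18],[645,466],[459,349],[425,179]])/5+o-.4
p=np.array([[291,128],[374,379],[103,188],[182,443],[248,371],[194,206]])/5+o-.4
B,e=fit(BED,b); P,f=fit(PL(20.5),p)
print(B,e.round(2).tolist()); print(P,f.round(2).tolist()); print("plate in bed",tobed(B,P))
np.save("bed.npy",B); np.save("plate.npy",P)
n=np.array([-np.sin(P[2]),np.cos(P[2])])
t=P[:2]+n*(55+35); print("lip",P[:2]+55*n,"target",t); go([*t,100],P[2])
E
```

```text
[ 5.43987645e+02 -4.22790165e+01  6.36789923e-02] [[-0.51, -0.14], [-1.0, 0.34], [-0.31, -1.04], [0.04, 0.11], [-0.0, -0.46], [0.95, 0.53], [0.43, 0.06], [0.36, 0.14]]
[5.45821494e+02 7.38476091e+01 1.93890576e-01] [[-0.11, 0.4], [-0.2, -0.29], [0.34, 0.29], [0.13, -0.53], [-0.15, 0.2], [0.0, -0.06]]
plate in bed [  9.21996133 115.77455889   7.46057419]
lip [535.22420271 127.81702102] target [528.48047208 162.16119225]
time 0.1 pos [220.8 503.1 178.6] turn [-9.000e-02  3.000e-02  5.518e+01] shift [-418.8 -188.4   78.8] F [ 0.3 -0.6  0.2] gap 93.2
```

The crop confirms it: bare aluminium, lip on the left edge near column 262, two dark holes at (273.4,183.8) and (284.2,216.8). The plate is 9 mm to +x of the centre line and turned +7.5° relative to the bed. Moving high to behind the lip.

```bash
python3 -m pendant '[[0,0,7,-0.052,-0.0235,0,0.85],[0,0,14,-0.105,-0.047,0,0.85],[0,0,21,-0.157,-0.0705,0,0.85],[0,0,28,-0.209,-0.094,0,0.85],[0,0,35,-0.262,-0.118,0,0.85],[0,0,42,-0.314,-0.141,0.01,0.85],[0,0,49,-0.366,-0.165,0.02,0.85],[0,0,55.2,-0.419,-0.188,0.03,0.85]]'; python3 -m pendant '[[0,0,0,0,0,0,0.85]]'; python3 - <<'E'
from h import *
P=np.load("plate.npy"); n=np.array([-np.sin(P[2]),np.cos(P[2])])
go([*(P[:2]+n*90),27],P[2])
E
```

```text
time: 1.1
tool_pos: [529.9, 161.4, 148.8]
tool_rot: [-0.0, 0.637, 0.771, -0.0]
contact_force: [0.6, 0.4, -0.3]
finger_gap: 79.5
time: 1.23
tool_pos: [530.8, 159.6, 147.7]
tool_rot: [-0.0, 0.638, 0.77, -0.001]
contact_force: [-1.0, 0.5, -0.3]
finger_gap: 78.9
time 1.23 pos [530.8 159.6 147.7] turn [-0.12  0.04 -0.35] shift [  3.1  -1.6 120.7] F [-1.   0.5 -0.3] gap 78.9
```

```bash
python3 -m pendant '[[0,0,-0.3,0.003,-0.0015,0.04,0.85],[0,0,-0.3,0.003,-0.0015,0.08,0.85],[0,0,-0.3,0.003,-0.0015,0.105,0.85],[0,0,-0.3,0.003,-0.0015,0.12,0.85],[0,0,-0.3,0.003,-0.0015,0.12,0.85]]'; python3 - <<'E'
from h import *
import cv2
P=np.load("plate.npy"); n=np.array([-np.sin(P[2]),np.cos(P[2])])
go([*(P[:2]+n*62.5),27],P[2])
a=viewer.read_camera("top")[143:260,225:370]
b=viewer.read_camera("side")[165:260,225:395]
z=lambda i:cv2.cvtColor(cv2.resize(i,None,fx=4,fy=4,interpolation=cv2.INTER_CUBIC),4)
a,b=z(a)[:,:580],z(b)
cv2.imwrite("pics/a1.png",a); cv2.imwrite("pics/b1.png",b)
E
```

```text
time: 1.85
tool_pos: [526.1, 166.1, 28.7]
tool_rot: [-0.001, 0.633, 0.774, -0.001]
contact_force: [0.5, 0.7, -1.0]
finger_gap: 79.0
time 1.85 pos [526.1 166.1  28.7] turn [-0.11 -0.02  0.34] shift [-31.9   1.4   1.7] F [ 0.5  0.7 -1. ] gap 79.0
```

View pics/b1.png

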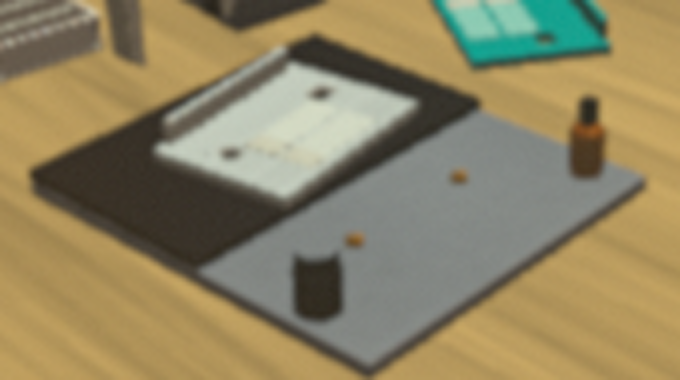

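The side crop shows the plate lying untouched, but the fingers aren't behind the lip. There is only a grey bar at full-picture (256,172). I'll check where the TCP should project.

```bash
python3 - <<'E'
from h import *
import cv2
s=bot.state(); R=Ro.from_quat(s["tool_rot"],scalar_first=True).as_matrix(); p=s["tool_pos"]
X=np.array([p,p+R[:,1]*48,p-R[:,1]*48]); print(proj(X,"side").round(0).tolist(),proj(X).round(0).tolist())
P,f=np.load("plate.npy"),0
print(proj(w(PL(20.5),P[2],P[:2]),"side").round(0).tolist())
B=np.load("bed.npy"); print(proj(w(BED,B[2],B[:2]),"side").round(0).tolist())
a=np.vstack([cv2.imread("pics/a1.png")]); 
t=cv2.cvtColor(viewer.read_camera("top"),4)[100:300,150:400]; u=cv2.cvtColor(viewer.read_camera("side"),4)[40:280,150:400]
cv2.imwrite("pics/c1.png",np.hstack([cv2.resize(t,(400,320)),cv2.resize(u,(400,384))[:320]]))
E
```

```text
[[270.0, 186.0], [281.0, 180.0], [259.0, 193.0]] [[250.0, 210.0], [245.0, 194.0], [255.0, 226.0]]
[[329.0, 190.0], [296.0, 214.0], [297.0, 180.0], [263.0, 202.0], [282.0, 203.0], [305.0, 188.0]]
[[303.0, 172.0], [231.0, 207.0], [345.0, 189.0], [273.0, 230.0], [387.0, 209.0], [316.0, 256.0], [313.0, 223.0], [339.0, 208.0]]
```

View pics/c1.png

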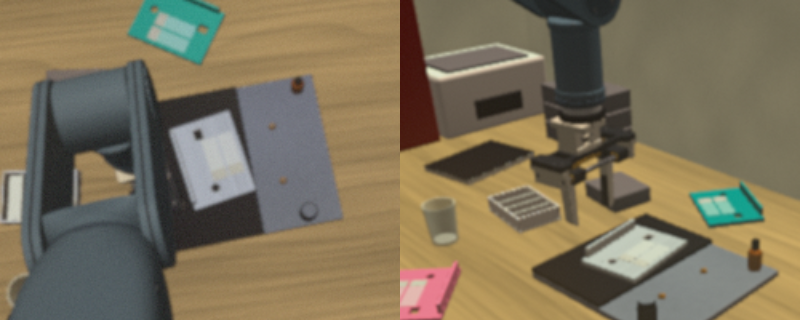

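```bash
python3 - <<'E'
from h import *
import cv2
R=Ro.from_quat([0,.2054,.9787,0],scalar_first=True).as_matrix(); p=np.array([221.1,503.6,179.4])
X=np.array([p+R[:,1]*55,p-R[:,1]*55]); a=proj(X,"side"); b=proj(X); print(a.round(0).tolist(),b.round(0).tolist())
s=cv2.imread("pics/side0.png")[30:150,30:150]; t=cv2.imread("pics/top0.png")[300:400,0:140]
s=cv2.resize(s,None,fx=3.3,fy=3.3); 
for q in a: cv2.circle(s,tuple(int(v) for v in (q-30)*3.3),4,(0,0,255),1)
t=cv2.resize(t,None,fx=2.8,fy=2.8)
for q in b: cv2.circle(t,tuple(int(v) for v in (q-[0,300])*2.8),4,(0,0,255),1)
c=cv2.imread("pics/b1.png")
u=cv2.cvtColor(viewer.read_camera("side"),4)[120:220,220:340]; u=cv2.resize(u,None,fx=3.3,fy=3.3)
o=np.zeros((730,800,3),np.uint8)[:600]; o[:396,:396]=s; o[:280,400:792]=t; o[282:600,400:796]=u[:318]
cv2.imwrite("pics/d1.png",o); print(bot.state()["tool_pos"],bot.state()["time"],bot.state()["q"])
E
```

```text
[[101.0, 128.0], [98.0, 142.0]] [[77.0, 344.0], [123.0, 358.0]]
[528.07410476 165.85767837  30.57434295] 2.1 [ 1.02759677e-01  4.06496924e-01  1.72000567e+00  3.91363914e-05
  1.01275739e+00 -9.62600060e-02]
```

View pics/d1.png

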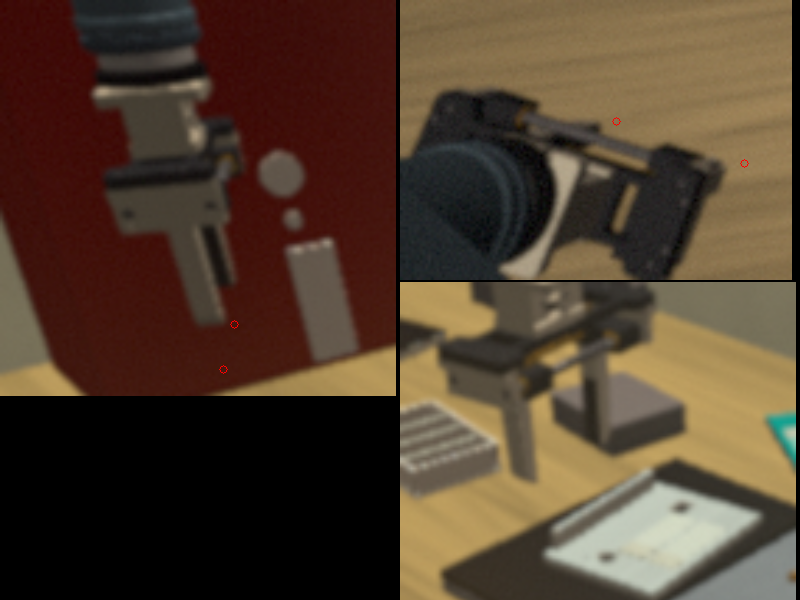

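Both views show the real fingertips higher than the reported TCP: about 13 px up in the side view and about 8 px outward in the top view, at the start pose as well as here. I'll work out the offset before trusting the reported TCP.

```bash
python3 - <<'E'
from h import *
# tip centres: start (side), now (side, crop 220,120 /3.3): outer finger ends
R0=Ro.from_quat([0,.2054,.9787,0],scalar_first=True).as_matrix(); p0=np.array([221.1,503.6,179.4])
s=bot.state(); R1=Ro.from_quat(s["tool_rot"],scalar_first=True).as_matrix(); p1=np.array([527.3,165,29.5])
obs=[(p0,R0,-1,93,"side",(94,127.5)),(p0,R0,1,93,"side",(99.5,115.5)),(p0,R0,-1,93,"top",(113.5,359)),(p0,R0,1,93,"top",(70,346)),
(p1,R1,-1,79,"side",((523-400)/3.3+220,(478-282)/3.3+120)),(p1,R1,1,79,"side",((603-400)/3.3+220,(440-282)/3.3+120))]
def res(v):
    return np.concatenate([proj((p+v[:3]+R[:,1]*k*(g/2+v[3]))[None],n)[0]-o for p,R,k,g,n,o in obs])
r=least_squares(res,[0,0,30,8]); print("world offset of tips, half thickness",r.x.round(1)); print(r.fun.reshape(-1,2).round(1).tolist())
E
```

```text
world offset of tips, half thickness [ 2.  -2.3 39.3  5.1]
[[1.0, -0.4], [-1.1, -0.3], [0.3, 0.9], [-1.0, -0.5], [2.1, 1.0], [-1.1, 0.4]]
```

The tips really sit about 39 mm above the reported TCP, with no lateral offset. They are now at z≈69, above the lip, so I'll descend further in guarded steps.

```bash
python3 -m pendant '[[0,0,0,0,0,0.012,0.85],[0,0,0,0,0,0.024,0.85],[0,0,0,0,0,0.032,0.85],[0,0,0,0,0,0.032,0.85]]'; python3 -m pendant '[[0,0,0,0,0,0.002,0.85],[0,0,0,0,0,0.004,0.85],[0,0,0,0,0,0.006,0.85]]'; python3 - <<'E'
from h import *
import cv2
P=np.load("plate.npy"); n=np.array([-np.sin(P[2]),np.cos(P[2])])
go([*(P[:2]+n*62.5),-8],P[2])
b=viewer.read_camera("side")[145:245,225:395]
cv2.imwrite("pics/b2.png",cv2.cvtColor(cv2.resize(b,None,fx=4,fy=4,interpolation=cv2.INTER_CUBIC),4))
E
```

```text
time: 2.6
tool_pos: [526.2, 165.5, -3.8]
tool_rot: [-0.001, 0.633, 0.774, -0.001]
contact_force: [-0.6, -0.2, 0.4]
finger_gap: 78.8
time: 2.98
tool_pos: [527.3, 165.7, -8.5]
tool_rot: [0.0, 0.633, 0.774, 0.0]
contact_force: [0.2, 0.4, 0.3]
finger_gap: 79.6
time 2.98 pos [527.3 165.7  -8.5] turn [0.03 0.   0.28] shift [-31.2   0.3  -0.5] F [0.2 0.4 0.3] gap 79.6
```

View pics/b2.png

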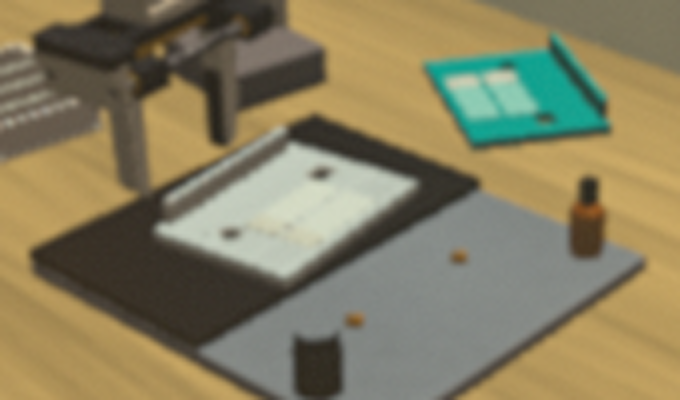

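The tips are now at (258.8,192.5) and (280.5,180.8), which matches z≈29–30, behind the lip and clear of the ledge. Next I'll close up to the lip and compute push rows in tool axes.

```bash
python3 -m pendant '[[0,0,0.2,-0.008,0,0.002,0.85],[0,0,0.2,-0.016,0,0.002,0.85],[0,0,0.2,-0.022,0,0.002,0.85],[0,0,0.2,-0.025,0,0.002,0.85],[0,0,0.2,-0.027,0,0.002,0.85],[0,0,0.2,-0.029,0,0.002,0.85]]'
cat >> h.py <<'E'
def plan(wp,off=62.5):
    """wp: plate (x,y,yawdeg) in bed frame -> rows (turn z, tool x, tool y) from the present pose"""
    B=np.load("bed.npy"); S=[]
    for _ in range(4): viewer.read_camera("side"); S.append(bot.state())
    p=np.mean([s["tool_pos"] for s in S],0); y=np.mean([np.arctan2(*Ro.from_quat(s["tool_rot"],scalar_first=True).as_matrix()[[1,0],1]) for s in S])
    ax=np.array([[-np.sin(y),np.cos(y)],[np.cos(y),np.sin(y)]])
    cur=tobed(B,np.r_[p[:2]-off*ax[0],y]); F=np.mean([s["contact_force"] for s in S],0)
    print("t",S[-1]["time"].__round__(2),"pos",p.round(1),"plate if in contact",cur.round(2),"F",F.round(1))
    for a in wp:
        yw=np.radians(a[2])+B[2]; c=w([[a[0],a[1],0]],B[2],B[:2])[0,:2]+off*np.array([-np.sin(yw),np.cos(yw)])
        d=ax@(c-p[:2]); print([round(np.degrees(y-yw),1),*(d/1000).round(4).tolist()])
E
python3 - <<'E'
from h import *
plan([(9.2-i*.14,115.8-i*6,7.5-i*17.5/8) for i in range(1,9)])
E
```

```text
time: 3.78
tool_pos: [532.8, 137.2, -10.6]
tool_rot: [0.0, 0.635, 0.773, 0.0]
contact_force: [0.1, 0.4, -0.3]
finger_gap: 78.9
t 3.98 pos [532.9 137.2 -10.6] plate if in contact [  8.53 117.83   7.54] F [-0.4 -0.2 -0.1]
[np.float64(2.2), -0.0081, 0.0019]
[np.float64(4.4), -0.0141, 0.0034]
[np.float64(6.6), -0.0203, 0.0048]
[np.float64(8.8), -0.0266, 0.0062]
[np.float64(11.0), -0.0329, 0.0077]
[np.float64(13.2), -0.0393, 0.0091]
[np.float64(15.4), -0.0458, 0.0105]
[np.float64(17.5), -0.0524, 0.0118]
```

```bash
python3 -m pendant '[[0,0,0,-0.004,0,0,0.85],[0,0,2.2,-0.008,0.002,0,0.85],[0,0,3.3,-0.011,0.0027,0,0.85],[0,0,4.4,-0.014,0.0034,0,0.85],[0,0,5.5,-0.0172,0.0041,0,0.85],[0,0,6.6,-0.0203,0.0048,0,0.85],[0,0,7.7,-0.0235,0.0055,0,0.85],[0,0,8.8,-0.0266,0.0062,0,0.85]]'
python3 - <<'E'
from h import *
import cv2
plan([(9.2-i*.14,115.8-i*6,7.5-i*17.5/8) for i in (5,6,7,8)])
t=cv2.cvtColor(viewer.read_camera("top"),4); u=cv2.cvtColor(viewer.read_camera("side"),4)
cv2.imwrite("pics/raw_t3.png",t)
z=lambda i,x,y:cv2.resize(i[y:y+75,x:x+100],(800,600),interpolation=cv2.INTER_CUBIC)
o=np.vstack([cv2.resize(t[140:255,245:375],(520,460),interpolation=cv2.INTER_CUBIC)]); cv2.imwrite("pics/t3.png",o)
E
```

```text
time: 4.97
tool_pos: [544.2, 112.1, -10.6]
tool_rot: [0.0, 0.693, 0.721, -0.0]
contact_force: [0.3, 2.3, 0.5]
finger_gap: 78.8
t 5.17 pos [544.3 111.8 -10.6] plate if in contact [ 8.67 91.31 -1.31] F [0.3 0.2 0. ]
[np.float64(2.1), -0.0056, 0.0023]
[np.float64(4.3), -0.0117, 0.0047]
[np.float64(6.5), -0.0179, 0.007]
[np.float64(8.7), -0.0242, 0.0094]
```

View pics/t3.png

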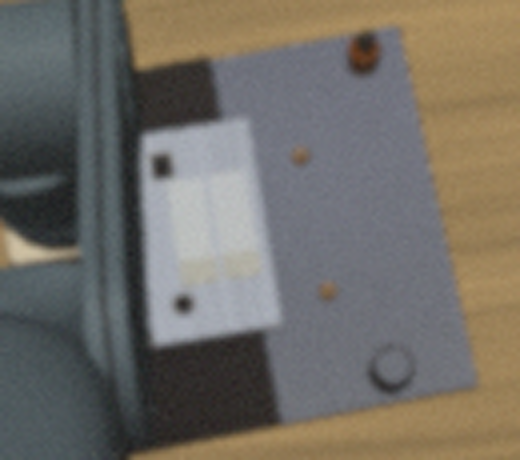

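The plate followed squarely. Holes are at (285.5,181.5) and (290.8,216), leading corners at (307,169.5) and (315.3,221), pins at (320.2,179) and (327,213). I'll measure plate against pins locally.

```bash
python3 - <<'E'
from h import *
o=np.array([245,140])-.375
p=np.array([[248,118],[281,324],[183,304],[162,166]])/4+o
L=PL(20.5); P,e=fit([L[0],L[1],L[4],L[5]],p); B=np.load("bed.npy")
q=np.array([[328,292],[301,156]])/4+o
B2,e2=fit([[-50,0,18],[50,0,18]],q,x0=B)
print("plate",P,e.round(2).tolist()); print("bed",B,"pins only",B2,e2.round(2).tolist())
print(tobed(B,P),tobed(B2,P))
E
```

```text
plate [5.46760481e+02 4.79855435e+01 3.22737223e-02] [[-0.06, -0.03], [0.07, 0.08], [-0.05, -0.01], [0.04, -0.05]]
bed [ 5.43987645e+02 -4.22790165e+01  6.36789923e-02] pins only [ 5.43686764e+02 -4.18344885e+01  5.99646104e-02] [[-0.0, -0.03], [0.01, 0.03]]
[ 8.51128754 89.90515779 -1.79938943] [ 8.45098817 89.47439122 -1.58657102]
```

Camera and TCP-derived poses agree to about 1.5 mm. Continuing with phases A and B.

```bash
python3 - <<'E'
from h import *
np.save("bed.npy",[543.8,-42.0,.062])
plan([(8.0,84.3,-3.4),(7.5,78.9,-5.3),(7,73.4,-7.2),(6.5,68,-9),(4.6,56.5,-9),(2.8,45,-9)],off=61)
E
```

```text
t 5.47 pos [544.  112.2 -10.7] plate if in contact [ 8.55 92.92 -1.15] F [-0.2 -0.1  0.2]
[np.float64(2.2), -0.0087, 0.002]
[np.float64(4.1), -0.0142, 0.0036]
[np.float64(6.0), -0.0199, 0.0053]
[np.float64(7.8), -0.0255, 0.0068]
[np.float64(7.8), -0.0371, 0.0051]
[np.float64(7.8), -0.0486, 0.0035]
```

```bash
python3 -m pendant '[[0,0,1.1,-0.003,0.001,0,0.85],[0,0,2.2,-0.0057,0.002,0,0.85],[0,0,3.2,-0.0085,0.0028,0,0.85],[0,0,4.1,-0.0112,0.0036,0,0.85],[0,0,5,-0.014,0.0045,0,0.85],[0,0,6,-0.0169,0.0053,0,0.85],[0,0,7,-0.0197,0.006,0,0.85],[0,0,7.8,-0.0225,0.0068,0,0.85]]'
python3 - <<'E'
from h import *
plan([(4.6,56.5,-9),(2.8,45,-9),(1.4,35,-6.6),(0.5,25,-4.2)],off=64)
E
```

```text
time: 6.48
tool_pos: [551.9, 89.9, -10.6]
tool_rot: [-0.0, 0.74, 0.673, 0.0]
contact_force: [-0.1, 1.0, -0.6]
finger_gap: 79.0
t 6.67 pos [552.   89.7 -10.6] plate if in contact [ 6.3  67.73 -9.  ] F [-0.3  0.1 -0.1]
[np.float64(0.0), -0.0114, 0.0001]
[np.float64(0.0), -0.023, 0.0001]
[np.float64(-2.4), -0.0331, -0.0024]
[np.float64(-4.8), -0.0433, -0.0044]
```

```bash
python3 -m pendant '[[0,0,0,-0.004,0,0,0.85],[0,0,0,-0.008,0,0,0.85],[0,0,0,-0.012,0,0,0.85],[0,0,0,-0.015,0,0,0.85],[0,0,0,-0.018,0,0,0.85],[0,0,0,-0.021,0,0,0.85],[0,0,0,-0.023,0,0,0.85]]'
python3 - <<'E'
from h import *
import cv2
plan([(1.4,35,-6.6),(0.5,25,-4.2),(0,15,-2),(0,5,0)],off=64)
t=cv2.cvtColor(viewer.read_camera("top"),4)
cv2.imwrite("pics/t4.png",cv2.resize(t[140:255,255:385],(520,460),interpolation=cv2.INTER_CUBIC))
E
```

```text
time: 7.55
tool_pos: [549.7, 67.1, -10.6]
tool_rot: [-0.0, 0.74, 0.673, 0.0]
contact_force: [0.1, 2.4, 1.2]
finger_gap: 79.3
t 7.75 pos [549.7  66.9 -10.6] plate if in contact [ 2.61 45.07 -8.97] F [-0.3  0.6  0.1]
[np.float64(-2.4), -0.0102, -0.0023]
[np.float64(-4.8), -0.0204, -0.0043]
[np.float64(-7.0), -0.0306, -0.0057]
[np.float64(-9.0), -0.0408, -0.0063]
```

View pics/t4.png

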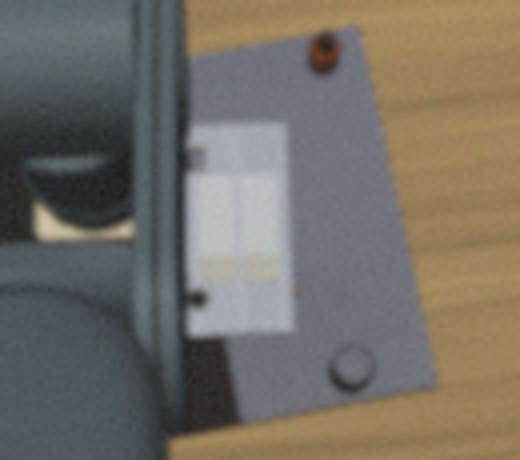

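The plate is straight at yaw ≈ -9° relative to the bed. Leading corners are at (327,170.8) and (329,222.8), and hole_a is at (304.5,214.8).

```bash
python3 - <<'E'
from h import *
o=np.array([255,140])-.375
p=np.array([[288,123],[296,331],[198,299]])/4+o
L=PL(20.5); P,e=fit([L[0],L[1],L[4]],p,x0=(549,3,-.1)); B=np.load("bed.npy")
print(P,e.round(2).tolist(),tobed(B,P))
E
```

```text
[ 5.43794900e+02  1.91240920e+00 -1.00471845e-01] [[-0.1, -0.14], [-0.31, 0.21], [0.43, -0.07]] [ 2.71573499 43.82835259 -9.30895102]
```

The plate is at (2.7, 43.8, -9.3°) by camera against (2.6, 45.1, -9.0°) from the tool. Phase C: straighten while pushing.

```bash
python3 -m pendant '[[0,0,-1.2,-0.0051,-0.0012,0,0.85],[0,0,-2.4,-0.0102,-0.0023,0,0.85],[0,0,-3.6,-0.0153,-0.0034,0,0.85],[0,0,-4.8,-0.0204,-0.0043,0,0.85],[0,0,-5.9,-0.0255,-0.005,0,0.85],[0,0,-7,-0.0306,-0.0057,0,0.85],[0,0,-8,-0.0357,-0.006,0,0.85],[0,0,-9,-0.0398,-0.0063,0,0.85]]'
python3 - <<'E'
from h import *
import cv2
plan([(0,0,0),(0,-4,0),(0,-7,0),(0,-10,0)],off=64)
t=cv2.cvtColor(viewer.read_camera("top"),4);u=cv2.cvtColor(viewer.read_camera("side"),4)
o=np.zeros((380,800,3),np.uint8); o[:380,:400]=cv2.resize(t[150:245,290:390],(400,380),interpolation=cv2.INTER_CUBIC)
o[:380,400:]=cv2.resize(u[165:260,265:365],(400,380),interpolation=cv2.INTER_CUBIC)
cv2.imwrite("pics/t5.png",o)
E
```

```text
time: 8.8
tool_pos: [539.6, 27.8, -10.6]
tool_rot: [0.0, 0.684, 0.729, 0.0]
contact_force: [-0.2, 2.0, -0.5]
finger_gap: 78.7
t 9.0 pos [539.8  27.6 -10.5] plate if in contact [0.37 5.75 0.06] F [ 0.   0.  -0.1]
[np.float64(0.1), -0.0057, -0.0003]
[np.float64(0.1), -0.0097, -0.0003]
[np.float64(0.1), -0.0127, -0.0003]
[np.float64(0.1), -0.0157, -0.0003]
```

View pics/t5.png

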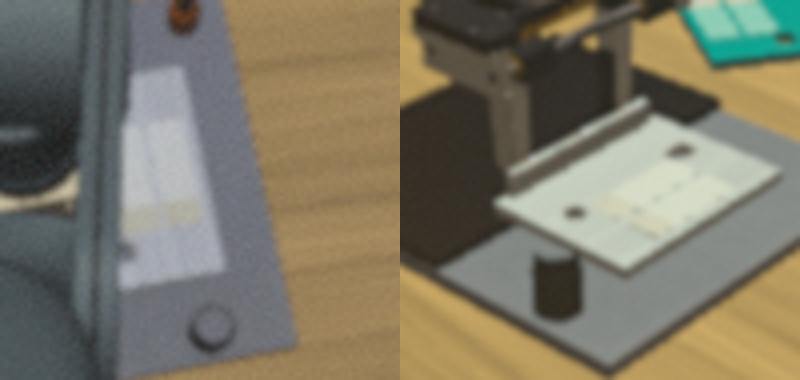

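Square to the bed now and still on ledge and pins. I'll fit it in both views.

```bash
python3 - <<'E'
from h import *
L=PL(20.5); B=np.load("bed.npy")
s=np.array([[781,172],[628,268],[497,203],[575,213],[683,151]])/4+np.array([165,165])-.375
P,e=fit([L[0],L[1],L[3],L[4],L[5]],s,"side",x0=(544,-36,.06)); print("side",tobed(B,P),e.round(1).tolist())
t=np.array([[184,66],[224,270]])/4+np.array([290,150])-.375
P,e=fit([L[0],L[1]],t,x0=(544,-36,.06)); print("top",tobed(B,P),e.round(1).tolist())
E
```

```text
side [0.03577791 3.70541504 0.09490842] [[0.9, -0.6], [-0.3, 0.2], [-0.3, 0.2], [0.2, -0.1], [-0.3, 0.1]]
top [ 1.0435204   5.6790307  -0.79874709] [[-0.0, -0.1], [0.0, 0.1]]
```

```bash
python3 -m pendant '[[0,0,0,-0.003,0,0,0.85],[0,0,0,-0.006,0,0,0.85],[0,0,0,-0.008,0,0,0.85],[0,0,0,-0.010,0,0,0.85],[0,0,0,-0.0115,0,0,0.85],[0,0,0,-0.013,0,0,0.85]]'; python3 -m pendant '[[0,0,0,-0.001,0,0,0.85],[0,0,0,-0.002,0,0,0.85],[0,0,0,-0.002,0,0,0.85]]'
python3 - <<'E'
from h import *
import cv2
plan([(0,-10,0)],off=64)
u=cv2.cvtColor(viewer.read_camera("side"),4); cv2.imwrite("pics/raw6.png",u)
a=cv2.imread("pics/side0.png")
# plate hypotheses: compare edge strength along the outline
g=cv2.magnitude(cv2.Sobel(cv2.GaussianBlur(u,(0,0),1)[...,1],5,1,0),cv2.Sobel(cv2.GaussianBlur(u,(0,0),1)[...,1],5,0,1)); B=np.load("bed.npy")
for z in (12,16,20.5):
  for y in (-4,-7,-10,-13):
    k=np.linspace(-1,1,60); l=np.r_[np.c_[75*k,k*0-55,k*0+z+8],np.c_[k*0+75,55*k,k*0+z+8],np.c_[k*0-75,55*k,k*0+z+8]]+[0,y,0]
    q=proj(w(l,B[2],B[:2]),"side").astype(np.float32); print(z,y,cv2.remap(g,q[:,:1],q[:,1:],1).mean().round(1))
E
```

```text
time: 9.85
tool_pos: [540.5, 14.7, -10.7]
tool_rot: [0.0, 0.685, 0.729, -0.0]
contact_force: [0.5, 0.7, -0.3]
finger_gap: 79.0
time: 10.22
tool_pos: [540.6, 13.1, -10.7]
tool_rot: [0.0, 0.685, 0.729, -0.0]
contact_force: [0.1, -0.5, -0.2]
finger_gap: 78.8
t 10.43 pos [540.6  13.2 -10.7] plate if in contact [ 0.23 -8.72  0.04] F [-0.2 -0.7 -0. ]
[np.float64(0.0), -0.0013, -0.0002]
12 -4 154.3
12 -7 176.8
12 -10 189.8
12 -13 176.0
16 -4 122.3
16 -7 134.3
16 -10 154.5
16 -13 171.4
20.5 -4 64.2
20.5 -7 66.0
20.5 -10 72.0
20.5 -13 87.5
```

The edge check peaks at z=12, y=-10, so the plate has dropped into the seated position. No force on the tool. Backing off, then rising and moving clear.

```bash
python3 -m pendant '[[0,0,0,0.005,0,0,0.85],[0,0,0,0.015,0,0,0.85],[0,0,0,0.03,0,0,0.85],[0,0,0,0.045,0,-0.03,0.85],[0,0,0,0.06,0,-0.07,0.85],[0,0,0,0.08,0,-0.12,0.85],[0,0,0,0.1,0,-0.16,0.85],[0,0,0,0.12,0,-0.19,0.85]]'; python3 -m pendant '[[0,0,0,0.05,-0.02,0,0.85],[0,0,0,0.1,-0.04,0,0.85],[0,0,0,0.15,-0.06,0,0.85],[0,0,0,0.2,-0.08,0,0.85],[0,0,0,0.24,-0.1,0,0.85],[0,0,0,0.24,-0.1,0,0.85],[0,0,0,0.24,-0.1,0,0.85]]'
python3 - <<'E'
from h import *
import cv2
t=cv2.cvtColor(viewer.read_camera("top"),4);u=cv2.cvtColor(viewer.read_camera("side"),4)
cv2.imwrite("pics/raw7t.png",t)
o=np.zeros((480,800,3),np.uint8); o[:480,:400]=cv2.resize(t[140:260,280:380],(400,480),interpolation=cv2.INTER_CUBIC)
o[:480,400:]=cv2.resize(u[155:275,280:380],(400,480),interpolation=cv2.INTER_CUBIC)
cv2.imwrite("pics/t7.png",o)
E
```

```text
time: 11.48
tool_pos: [533.1, 134.8, 181.5]
tool_rot: [0.001, 0.684, 0.729, 0.001]
contact_force: [-0.4, 0.2, -1.2]
finger_gap: 79.0
time: 12.35
tool_pos: [417.7, 366.5, 179.3]
tool_rot: [0.0, 0.684, 0.729, -0.0]
contact_force: [0.3, -0.9, 0.4]
finger_gap: 79.3
```

View pics/t7.png

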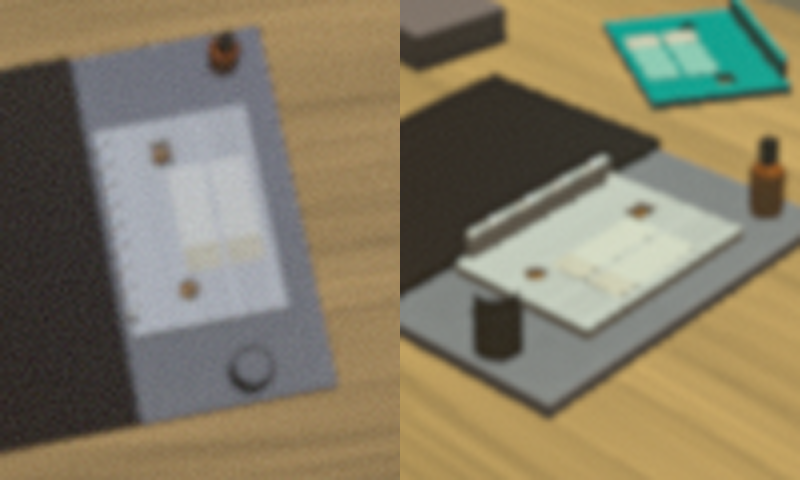

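Both brass pins show inside the holes, at full-picture (320,178.5) and (327,212.3). The bottle at (336,153) and canister at (343,232) are where they started. Handing in.

```bash
python3 - <<'E'
from h import *
L=PL(12); B=np.load("bed.npy")
t=np.array([[246,104],[288,304],[94,131],[137,335]])/4+np.array([280,140])-.375
P,e=fit(L[:4],t,x0=(544,-52,.06)); print(tobed(B,P),e.round(1).tolist())
print(bot.hand_in())
E
```

```text
[  1.74876301 -12.20006315   0.31618845] [[-0.2, -0.4], [0.5, 0.2], [0.2, 0.0], [-0.5, 0.1]]
the job is handed in; nothing more can be done
None
```

The carrier plate is seated on the deck with both holes over their pins, and the job is handed in at about 12.5 s of the 72 s allowed. I pushed the plate by its lip with the open fingertips. On the way I turned it to line up with the bed and took out the 9 mm sideways offset.

**What agreed:**
- The last picture shows both brass pins inside the holes and the plate flat on the grey deck.
- The oil bottle and lens canister are at the same pixels as at the start.
- The edge check in the side view fitted best at the seated pose (z = 12 mm, y = -10 mm).
- The force readings I saw stayed below about 3 N, and the gripper ended clear, with its TCP reading z = 179 mm.

**What disagreed:**
- **Fingertip height:** the fingertips really sit about 39 mm above the reported TCP height. I measured this from both cameras and corrected for it, so the reported z was negative during the push.
- **Final plate position:** a rough four-corner fit from the last top picture gave x = 1.7, y = -12.2 mm and a yaw 0.3° off the bed's, against the nominal (0, -10, 0). That is about 1 pixel, within picking error, and the pins visible in the holes agree with a seated plate.

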